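# Turn the drip plate to its stop about the peg and bolt it in

### The job

The white notched drip plate lies askew in the grey drying tray. Keeping its notch on the steel peg, push the corner diagonally opposite so that the plate turns about the peg until its back edge bears on the blue stop, which is screwed to a different depth each time and has to be felt, and press it there for half a second with about 8 newtons (never more than 14, the ceramic chips). Then slide the red-knobbed bolt fully across in front of the plate, and leave the other kitchen things where they are.

Things in the scene. Friction and masses are not known exactly. Their poses are not given: they have to be found in the camera images.
- tray: Grey plastic drying tray, fixed to the counter, 245 mm (x, front to back) by 320 mm (y). Origin at the centre of its underside; x points to the back (rail side), y to the left. Floor top 6 mm above the counter. Rims 5 mm thick: front rim 10 mm high, the others 16 mm high above the counter.
- peg (a point): Foot of the upright steel peg fixed in the tray, diameter 12 mm, 34 mm tall above the tray floor; this point is on its axis at floor height, at tray x +77.5, y -100 mm. Its axes are the tray's.
- rail: Black bracket fixed on the tray floor, 10 mm thick, 105 long (tray y), 18 high. Origin at floor height, middle of its front face, 31 mm behind the peg axis (tray x), 82.5 mm left of it. At its left end a blue stop bar, 34 long, 16 high, spanning 100 to 135 mm left of the peg, juts out to the front by 1 to 15 mm, set anew each time, not measured; it does not give. It meets the plate's back edge.
- plate: White ceramic drip plate, blue ribs, 96 (x) x 150 (y) x 12 mm, 0.4 kg, on the tray floor. Notch in the right (-y) end near the back corner, 15 wide (x), 14 deep (y). Origin: underside, mid notch, 6 mm from its bottom = peg axis when seated. Back edge x +24, front edge x -72, ends y +142 and -8 mm. Starts on the peg, turned 0.3-0.6 rad anticlockwise from above from the tray (left end nearer you).
- push_corner (a point): The plate's front left corner, across the diagonal from the notched corner, at mid thickness (plate x -72, y +142 mm). Push on the front edge near it (within 30 mm is fine), moving along an arc about the peg: a straight push drags on the edge and jams. Turning takes 1 to 6 N; the force climbs steeply once the plate meets the stop (plate 0.08 to -0.08 rad from the tray).
- bolt (a joint): Steel slide bolt at the tray's front left (m): 0 drawn back (left), 0.034 fully across to the right (tray -y); starts at 0 to 0.006, moves with about 2 N, stays where left. Bar 10 mm wide (x), top 12 mm above the tray floor; its tip passes 3 to 20 mm in front of the seated plate. A black guide on either side, 10 mm high above the floor.
- bolt_knob (a point): Centre of the top of the bolt's upright red knob, diameter 14 mm, reaching from 11 to 44 mm above the tray floor (so this point is 44 mm above the floor); it moves with the bolt, along tray -y as it closes.
- cup_a: Bystander: blue enamel cup, 76 mm wide, 75 mm high. Origin under its centre.
- cup_b: Bystander: a second, like blue enamel cup, 76 mm wide, 75 mm high. Origin under its centre.
- whisk: Bystander: stainless whisk, about 275 mm long, 44 mm high, lying. Origin under its middle, x along it.
- spatula: Bystander: red-handled spatula lying on the counter. Origin under its middle, x along it.
- bowl: Bystander: yellow bowl, 140 mm wide, 60 mm high. Origin under its centre.
- soap: Bystander: green soap bottle, 60 mm wide, 170 mm high, upright. Origin under its centre.
Things that resemble listed ones, but are neither listed nor needed, are in the scene too. Several things have the shape of the plate; the one meant has the colours described above.

How it is judged (in metres and radians):
On the way, in this order (a step that is already met when the one before it is completed fails the run):
1. the plate, notch on the peg, is turned to the blue stop (within 0.1 rad of the tray) and pressed against it with more than 2.5 N for 0.3 s, the bolt still drawn back (contact force between plate and rail above 2.5 N and angle between the x axis of plate and the x axis of tray, either way round below 0.1 rad and horizontal distance between plate and peg below 0.008 m and value of joint bolt below 0.012 m), for 0.3 s.
2. the bolt is slid across (value of joint bolt above 0.029 m), for 0.2 s.
At the end, for the whole second after the job is handed in: The plate lies on the tray floor, turned to its stop (within 0.1 rad of the tray), its notch on the peg (plate origin within 8 mm of the peg axis), at rest; the bolt is at least 29 mm across (angle between the x axis of plate and the x axis of tray, either way round below 0.1 rad and horizontal distance between plate and peg below 0.008 m and z of plate in the frame of tray below 0.009 m and value of joint bolt above 0.029 m and linear speed of plate below 0.01 m/s and velocity of joint bolt below 0.01 m/s); the robot touches nothing.
It fails at once if the robot pushes the plate with more than 14 N (contact force between plate and the fingers above 14 N or contact force between plate and the arm above 14 N).
It fails at once if the plate taken off the peg or lifted (horizontal distance between plate and peg above 0.015 m or z of plate in the frame of tray above 0.016 m).
It fails at once if a bystander moved by more than 30 mm (distance of any of cup_a, cup_b, whisk, spatula, bowl, soap from where it was at the start of the episode above 0.03 m).
It also fails if it takes over 64 s, if anything falls off the work surface, if the arm or the gripper's body presses on something with over 40 N, if the wrist force passes 120 N, or if a joint passes its speed limit or range.

### The arm

A 6-joint arm with a two-finger parallel gripper is mounted at the origin on the work surface. World frame = base frame: x ahead of the robot, y to its left, z up, the work surface at z = 0. Lengths are in m, angles in degrees, forces in N, time in s.
With the tool pointing down it reaches from about 0.375 to 0.9 m from the base axis. Payload 3.1 kg.
Tool frame: the origin (TCP) lies midway between the tips of the shut fingers; the grasp point (between the pads) lies 19 mm behind it; z points along the fingers, y is the line along which they close (so a half turn about z gives the same grasp; the last joint's range is limited). The gripper opens to 87 mm and grips with 3 to 60 N. Pads are 19 mm wide; open, the fingers measure 117 mm over their backs; the gripper's body (75 mm by 190 mm) begins 51 mm behind the grasp point.
Start: joints at [59.387, 30.224, 82.088, -0, 67.689, -10.227], TCP at [0.218, 0.586, 0.223] pointing down, gripper open.
Joint ranges: [-176.69, 176.69], [-43.24, 126.21], [12.49, 139.97], [-82, 262], [0, 151.66], [-163.58, 163.58]. Speed limits (degrees/s): [159.86, 159.86, 180, 180, 180, 180].

### API

Orientations are given as [roll, pitch, yaw] about the fixed x, y, z axes, in that order (R = Rz(yaw) Ry(pitch) Rx(roll)).
In Python, from workcell import bot, vision, job, models, monitor gives the robot as it stands. The module is installed in compiled form; this text tells all that it offers. Calls block until the motion is done:
- bot.reach(position, orientation): joint-space move of the TCP to a pose.
- bot.servo_line(position, ori=None, speed=0.15, f_stop=None): straight line of the TCP; ori=None keeps the orientation; speed is the mean speed in m/s. With f_stop (N) it stops when the force on the tool has changed by that much, and returns True; else False.
- bot.goto_joints(angles): joint-space move.
- bot.move_gripper(opening): finger opening in m; the grip force is fixed at half the most; returns when the fingers have stopped.
- bot.dwell(seconds).
- bot.solve_ik(position, orientation): joint angles nearest the present ones, or None.
- vision.get_image(name): name is "side" or "top" or "wrist"; returns a dict with "image" (400x640x3 uint8, blue, green, red), "z_map" (400x640 float32, m along the optical axis (not along the pixel's ray), 0 where there is no reading), "fx", "fy", "cx", "cy" (pixels), "T" (4x4, takes a point from camera to world coordinates); the wrist camera has in their place "hand_eye" (4x4, takes a point from camera to tool coordinates, whose origin is the TCP and whose axes are the flange's). Camera axes: x right, y down, z forward; pixel columns grow to the right and rows downward; lengths in m; the calibration is good to about 2 mm. The wrist camera is an equidistant fisheye: a pixel r from the principal point sees the ray r / f radians off the axis. A picture is of the moment at which its call begins: read the wrist's pose just before it.
A pose or a line that the arm cannot do raises bot.PlanningError and nothing moves.
- job.job_done(): hands the job in; it is judged then, once.
Trained networks look in the newest picture that a camera, given by its name, has taken for a name from the list of things; names that differ only in an ending like _2 or _b are one class to them, and where a whole thing is asked for, a point or a joint stands for the part that bears it (a point fixed in the world has none). Each returns a list of dicts, best first, with "p" (0 to 1); they miss things now and then, are a little off and sometimes report something else, mostly with a low value. They report only what shows in the picture. A call takes as long as a camera call. They do not tell look-alikes from the thing itself.
- models.spot_in(camera, name): "extent" ([left, top, width, height] as shares, 0 to 1, of the picture: columns of its width, rows of its height, round what is visible of it).
- models.trace(camera, name): "region" (400x640 bool, what is visible of it) and "extent" ([left, top, width, height] as shares, 0 to 1, of the picture: columns of its width, rows of its height, round what is visible of it).
Readings, each from a call of its own:
- monitor.read_time_s(): time.
- monitor.read_joint_positions(): joint angles.
- monitor.read_qd(): joint speeds.
- monitor.read_joint_efforts(): joint torques, N m.
- monitor.read_eef_pos(): TCP position.
- monitor.read_tool_rot(): TCP orientation.
- monitor.read_force(): force on the tool from outside, world axes, zero at the start.
- monitor.read_wrist_torque(): the same for the moment, N m.
- monitor.read_opening(): finger opening in m.
- monitor.read_gripper_force(): force on a finger pad.
Only numpy, scipy, OpenCV 4.12 (cv2) and the standard library are available. Lean on these libraries where they do the work, as an engineer would, in place of code of your own. Each camera call takes 0.05 s, during which the arm holds its last target. There are 200 camera calls.

## Working session

There is one attempt and no reset: what is moved stays moved. The work goes in short steps, each a Python script; the robot and the scene stay as the last script left them, time stands still between calls to the robot, and variables do not carry over. Pictures are saved under pics/ and viewed, at most 10 in all, crops included, and the job is handed in when it is done.

```bash
mkdir -p pics; cat > h.py <<'E'
import numpy as np, cv2
from workcell import bot, vision, job, models, monitor
def world(d,m):
    v,u=np.nonzero(m&(d["z_map"]>0)); z=d["z_map"][v,u]
    p=np.c_[(u-d["cx"])/d["fx"]*z,(v-d["cy"])/d["fy"]*z,z,np.ones(len(z))]
    return (p@np.asarray(d["T"]).T)[:,:3]
def pix(d,p):
    q=np.linalg.inv(d["T"])@np.r_[p,1]; return d["fx"]*q[0]/q[2]+d["cx"], d["fy"]*q[1]/q[2]+d["cy"]
E
python3 - <<'E'
from h import *
for c in("top","side"):
    d=vision.get_image(c); cv2.imwrite(f"pics/{c}0.png",d["image"]); np.savez(f"{c}0.npz",**d)
    for n in("tray","plate","bolt_knob","bolt","rail","peg","push_corner"):
        try:
            for r in models.trace(c,n)[:4]:
                w=world(d,r["region"]); e=np.array(r["extent"])*[640,400,640,400]
                print(c,n,round(r["p"],2),e.astype(int),r["region"].sum(),np.median(w,0).round(3) if len(w) else "")
        except Exception as ex: print(c,n,ex)
print(monitor.read_time_s())
E
```

```text
top tray 0.95 [263 149 115  94] 7190 [0.533 0.009 0.005]
top plate 0.94 [399 284  56  46] 1749 [ 0.223 -0.324  0.011]
top plate 0.78 [307 159  61  58] 1546 [ 0.573 -0.072  0.017]
top plate 0.78 [326  80  56  52] 1524 [ 0.819 -0.136  0.01 ]
top plate 0.71 [262  92  52  46] 1467 [0.81  0.074 0.011]
top bolt_knob 0.4 [285 199  16   7] 70 [0.527 0.062 0.018]
top bolt 0.53 [283 201  21   3] 72 [0.527 0.062 0.018]
top rail 0.43 [303 156  35  10] 161 [ 0.661 -0.007  0.022]
top rail 0.26 [449 160  22  92] 1016 [ 0.584 -0.441  0.003]
top peg 0.97 [263 147 115  96] 6724 [0.53  0.013 0.005]
top push_corner 0.8 [330  85  52  47] 1518 [ 0.819 -0.136  0.01 ]
top push_corner 0.68 [397 285  56  43] 1696 [ 0.223 -0.323  0.011]
top push_corner 0.58 [258  86  58  53] 1488 [0.81  0.074 0.011]
top push_corner 0.56 [311 161  56  52] 1540 [ 0.573 -0.072  0.017]
side tray 0.92 [246 170 144  95] 5766 [ 0.517 -0.013  0.008]
side plate 0.88 [220 321  88  78] 4131 [ 0.222 -0.33   0.013]
side plate 0.73 [306 200  59  36] 1435 [ 0.568 -0.079  0.019]
side plate 0.71 [398 180  31  33] 901 [ 0.813 -0.13   0.013]
side plate 0.66 [350 153  32  33] 856 [0.799 0.061 0.013]
side bolt_knob 0.6 [290 184  14  20] 128 [0.524 0.064 0.02 ]
side bolt 0.67 [287 189  14  15] 99 [0.523 0.066 0.021]
side rail 0.49 [335 186  30  19] 230 [ 0.658 -0.014  0.022]
side peg 0.7 [245 170 146  97] 5918 [ 0.518 -0.014  0.008]
side peg 0.53 [338 185  24  18] 204 [ 0.658 -0.016  0.022]
side push_corner 0.98 [351 151  33  31] 840 [0.801 0.062 0.013]
side push_corner 0.89 [217 320  95  75] 4123 [ 0.222 -0.33   0.013]
side push_corner 0.83 [396 183  34  34] 906 [ 0.81  -0.132  0.013]
side push_corner 0.72 [306 201  59  33] 1454 [ 0.568 -0.079  0.019]
0.8
```

View pics/top0.png

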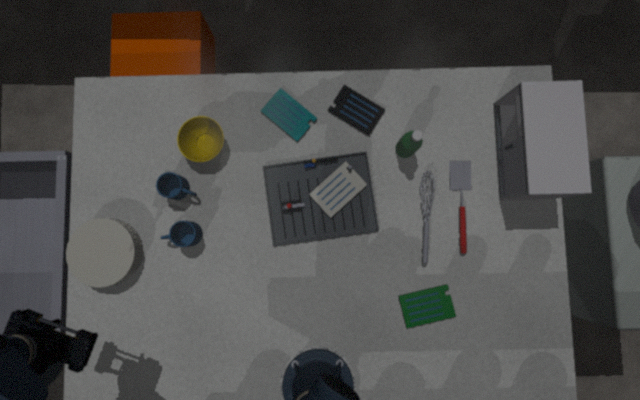

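View pics/side0.png

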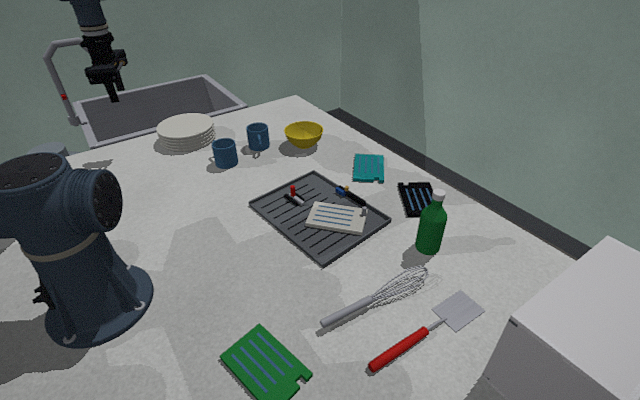

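The plate-shaped things in the top image are white (338,188), teal (289,115), black (357,110) and green (427,306). The white one with blue ribs, in the tray, fits the description. The wrist view over the tray comes next, both to confirm this and to measure.

```bash
python3 - <<'E'
from h import *
d=dict(np.load("top0.npz")); 
vision.get_image("top"); m=models.trace("top","tray")[0]["region"]
for n in("plate","bolt_knob","rail"):
    for r in models.trace("top",n):
        m|=r["region"]
w=world(d,m); c0=np.array([.533,.0]); 
w=w[(abs(w[:,0]-.54)<.16)&(abs(w[:,1])<.2)&(w[:,2]<.03)]
w=w[np.linalg.norm(w[:,:2]-c0,axis=1)<.22]
r=cv2.minAreaRect(w[:,:2].astype(np.float32)); print(r)
p=monitor.read_eef_pos(); print(p,monitor.read_tool_rot())
R=monitor.read_tool_rot()
bot.servo_line([p[0],p[1],.33]); bot.move_gripper(0.0)
bot.reach([.50,.0,.26],[180,0,0])
p,R=monitor.read_eef_pos(),monitor.read_tool_rot()
d=vision.get_image("wrist"); np.savez("w0.npz",p=p,R=R,**d); cv2.imwrite("pics/w0.png",d["image"])
print(p,R,d["fx"],d["fy"],d["cx"],d["cy"],d["hand_eye"],monitor.read_force(),monitor.read_joint_positions(),monitor.read_time_s())
E
```

```text
Traceback (most recent call last):
IndexError: list index out of range
```

```bash
python3 - <<'E'
from h import *
p=monitor.read_eef_pos(); print(p,monitor.read_tool_rot())
bot.servo_line([p[0],p[1],.33]); bot.move_gripper(0.0)
bot.reach([.50,.0,.26],[180,0,0])
p,R=monitor.read_eef_pos(),monitor.read_tool_rot()
d=vision.get_image("wrist"); np.savez("w0.npz",p=p,R=R,**d); cv2.imwrite("pics/w0.png",d["image"])
print(p,R,d["fx"],d["fy"],d["cx"],d["cy"],d["hand_eye"],monitor.read_force(),monitor.read_joint_positions(),monitor.read_time_s())
E
```

```text
[0.21768639 0.58583677 0.22259112] [1.79997241e+02 2.89930588e-03 1.59612606e+02]
[0.50012258 0.00063499 0.26008818] [-1.79990187e+02 -1.51648442e-02  7.19415816e-02] 309.70691628693146 309.70691628693146 320.95461495247235 196.07492583406898 [[-6.41618986e-04 -9.68324250e-01 -2.49695285e-01  6.86035148e-02]
 [ 9.99999582e-01 -4.58683562e-04 -7.90821111e-04  9.79901528e-04]
 [ 6.51240137e-04 -2.49695688e-01  9.68324140e-01 -1.63609658e-01]
 [ 0.00000000e+00  0.00000000e+00  0.00000000e+00  1.00000000e+00]] [ 0.70849876 -0.28016512 -0.2411783 ] [-1.27511133e+01  1.78515806e+01  9.70357671e+01  9.88091884e-03
  6.51002403e+01  7.71677587e+01] 5.675
```

View pics/w0.png

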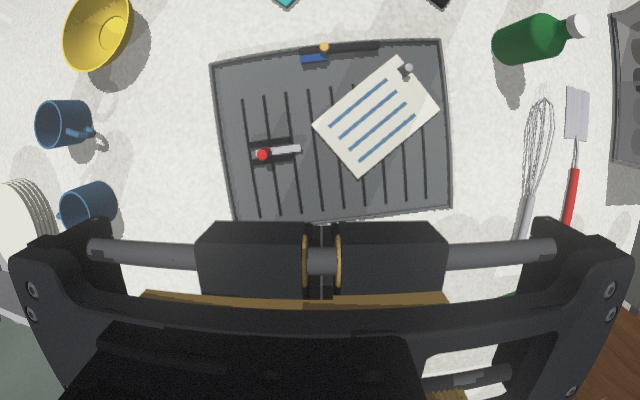

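The wrist view shows the white ribbed plate at (375,115) with its notch at the peg, whose top is at (409,68). The red knob is at (263,154), the blue stop at (314,58), and the tray corners at about (211,64), (440,39) and (452,207). I'll rectify this to metric and fit.

```bash
cat >> h.py <<'E'
from scipy.spatial.transform import Rotation as Ro
def cam(w):
    T=np.eye(4); T[:3,:3]=Ro.from_euler("xyz",w["R"],degrees=True).as_matrix(); T[:3,3]=w["p"]
    return T@w["hand_eye"]
def w2p(w,P):
    P=np.atleast_2d(P); q=(P-cam(w)[:3,3])@cam(w)[:3,:3]
    r=np.hypot(q[:,0],q[:,1]); s=w["fx"]*np.arctan2(r,q[:,2])/np.maximum(r,1e-9)
    return np.c_[q[:,0]*s+w["cx"],q[:,1]*s+w["cy"]]
def p2w(w,uv,z):
    uv=np.array(uv,float)-[w["cx"],w["cy"]]; r=np.hypot(*uv); a=r/w["fx"]
    ray=cam(w)[:3,:3]@np.r_[uv/r*np.sin(a),np.cos(a)]; o=cam(w)[:3,3]
    return (o+ray*(z-o[2])/ray[2])
def rect(w,z,cx,cy,hx=.14,hy=.19,s=2000):  # top view: up=+x, left=+y
    H,W=int(2*hx*s),int(2*hy*s); v,u=np.mgrid[:H,:W]
    P=np.c_[(cx+hx-v.ravel()/s),(cy+hy-u.ravel()/s),np.full(H*W,z)]
    m=w2p(w,P).astype(np.float32).reshape(H,W,2)
    return cv2.remap(w["image"],m,None,cv2.INTER_CUBIC)
E
python3 - <<'E'
from h import *
w=dict(np.load("w0.npz"))
for n,uv,z in [("LB",(211,64),.016),("RB",(440,39),.016),("RF",(452,207),.010),("peg",(409,67),.040),("knob",(263,154),.050),("corner",(359,178),.018),("pl",(313,126),.018),("pr",(440,109),.018)]: print(n,p2w(w,uv,z).round(4))
im=rect(w,.018,.54,.0); cv2.imwrite("pics/r0.png",im)
E
```

```text
LB [0.6481 0.1489 0.016 ]
RB [ 0.686 -0.163  0.016]
RF [ 0.4456 -0.1943  0.01  ]
peg [ 0.6369 -0.1102  0.04  ]
knob [0.5256 0.071  0.05  ]
corner [ 0.4892 -0.051   0.018 ]
pl [0.5582 0.0104 0.018 ]
pr [ 0.5864 -0.1616  0.018 ]
```

View pics/r0.png

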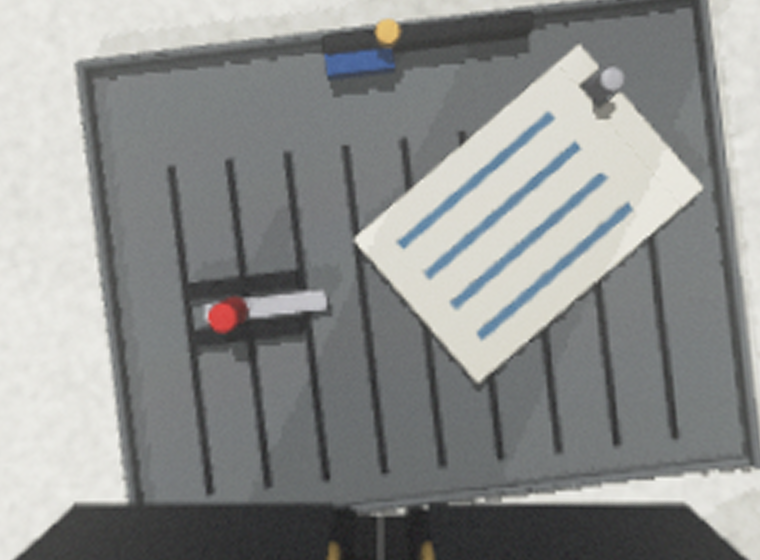

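Everything agrees: tray yaw ≈7.1°, peg ≈(0.636,-0.1105), and the corner is 158 mm from the peg against 159 expected. The plate is turned ≈0.59 rad. The knob is at tray (-9,+94) and the bolt tip at y≈50, so a finger pushing at plate y=120 stays clear. Next I approach and feel for contact.

```bash
cat >> h.py <<'E'
PEG=np.array([.636,-.1105]); TY=np.deg2rad(7.1)
def rot(a): return np.array([[np.cos(a),-np.sin(a)],[np.sin(a),np.cos(a)]])
def pose(th,x,y=.120,z=.0115): # finger at plate (x,y), plate angle th in tray
    return np.r_[PEG+rot(TY+th)@[x,y],z],[180,0,np.rad2deg(TY+th)+90]
E
python3 - <<'E'
from h import *
th=.59; x=-.072-.015-.012
P,o=pose(th,x); bot.reach(np.r_[P[:2],.12],o); bot.servo_line(P,speed=.1); bot.dwell(.2)
b=np.array(monitor.read_force()); print(P,b,monitor.read_eef_pos(),monitor.read_time_s())
ax=rot(TY+th)@[1,0]
for i in range(40):
    x+=.0006; bot.servo_line(pose(th,x)[0],speed=.015,f_stop=4)
    f=np.array(monitor.read_force())-b; fn=-(f[:2]@ax)
    if fn>1: break
print("contact",x,f,fn,monitor.read_time_s()); np.savez("c.npz",x=x,b=b)
E
```

```text
[ 0.48259957 -0.084629    0.0115    ] [-0.24392446  0.22287295  0.11076939] [ 0.48296283 -0.08476527  0.01203053] 9.2167
contact -0.09299999999999996 [-1.03599304 -0.68697455 -0.49276911] 1.2328366820813517 11.7167
```

```bash
python3 - <<'E'
from h import *
c=np.load("c.npz"); x=float(c["x"]); b=c["b"]
for th in np.arange(.57,.139,-.03):
    P,o=pose(th,x); s=bot.servo_line(P,o,speed=.03,f_stop=7)
    f=np.array(monitor.read_force())-b; u=rot(-TY-th)@f[:2]
    print(round(th,3),s,u.round(2),f[2].round(2),round(monitor.read_time_s(),2))
    if s or -u[0]>8: break
p,R=monitor.read_eef_pos(),monitor.read_tool_rot(); d=vision.get_image("wrist"); np.savez("w1.npz",p=p,R=R,**d)
cv2.imwrite("pics/w1.png",d["image"]); d=vision.get_image("top"); cv2.imwrite("pics/t1.png",cv2.resize(d["image"][120:260,240:400],None,fx=4,fy=4))
E
```

```text
0.57 False [-0.46  0.42] -0.33 11.97
0.54 False [ 0.32 -0.14] 1.11 12.27
0.51 False [-0.58 -0.45] -0.97 12.57
0.48 False [-0.31 -0.55] -0.55 12.87
0.45 False [-0.23 -1.22] -0.52 13.17
0.42 False [-0.35 -1.03] -0.0 13.47
0.39 False [-1.12  0.53] -0.07 13.77
0.36 False [-0.82 -0.13] 0.37 14.07
0.33 False [-0.35  0.44] 0.41 14.37
0.3 False [0.3  0.51] -0.35 14.67
0.27 False [-0.71  0.12] -0.05 14.97
0.24 False [-1.14  0.01] -0.64 15.27
0.21 False [-0.34 -0.33] 0.47 15.57
0.18 False [-0.37 -0.49] 0.32 15.87
0.15 False [-0.64  0.6 ] 0.24 16.17
```

View pics/w1.png

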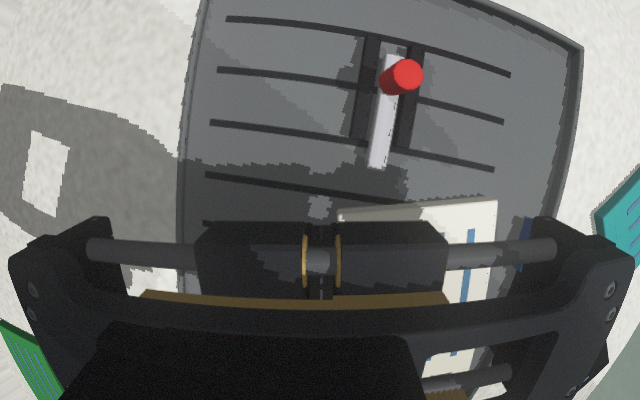

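The plate has turned with the finger. Its left edge now runs from (340,215) to (497,200), nearly tray-aligned, and the bolt tip at (377,168) is clear. The force is low with about 0.5 N of noise, so I'll average readings for the final approach.

```bash
cat > press.py <<'E'
from h import *
w=dict(np.load("w1.npz")); a,c_=p2w(w,(340,215),.018)[:2],p2w(w,(497,200),.018)[:2]
v=c_-a; print("theta",np.arctan2(v[1],v[0])-TY,np.linalg.norm(v),rot(-TY)@(a-PEG))
c=np.load("c.npz"); x=float(c["x"]); b=c["b"]
def fr(th,n=5):
    F=[]
    for _ in range(n): bot.dwell(.01); F.append(monitor.read_force())
    return -(rot(-TY-th)@(np.mean(F,0)-b)[:2])
th=.15; h=[]
while th>-.16 and monitor.read_time_s()<40:
    F=h[-1][1] if h else 0
    th-= .006 if F<2.2 else .002 if F<5 else .001
    P,o=pose(th,x); s=bot.servo_line(P,o,speed=.015,f_stop=5)
    f=fr(th); h.append((th,f[0])); print(round(th,4),f.round(2),s,round(monitor.read_time_s(),2))
    if f[0]>7.6: break
for _ in range(4): bot.dwell(.15); print("hold",fr(th).round(2))
print(monitor.read_eef_pos(),P,monitor.read_time_s()); np.savez("e.npz",th=th,x=x)
p,R=monitor.read_eef_pos(),monitor.read_tool_rot(); d=vision.get_image("wrist"); np.savez("w2.npz",p=p,R=R,**d); cv2.imwrite("pics/w2.png",d["image"])
E
python3 press.py
```

```text
theta 0.23538979712732955 0.09421758696942205 [-0.1018163  0.1221878]
0.144 [1.52 1.15] False 16.56
0.138 [1.67 1.03] False 16.85
0.132 [1.35 0.65] False 17.14
0.126 [1.71 0.56] False 17.43
0.12 [1.65 0.39] False 17.73
0.114 [1.36 0.59] False 18.02
0.108 [1.12 0.43] False 18.31
0.102 [1.1  0.14] False 18.6
0.096 [2.04 0.35] False 18.89
0.09 [1.35 0.21] False 19.18
0.084 [1.5  0.09] False 19.48
0.078 [1.64 0.18] False 19.77
0.072 [1.24 0.6 ] False 20.06
0.066 [1.22 0.22] False 20.35
0.06 [1.38 0.35] False 20.64
0.054 [0.99 0.89] False 20.93
0.048 [1.81 0.11] False 21.23
0.042 [1.16 0.34] False 21.52
0.036 [ 1.5 -0.1] False 21.81
0.03 [1.23 0.63] False 22.1
0.024 [1.04 0.13] False 22.39
0.018 [ 1.34 -0.02] False 22.68
0.012 [1.04 0.04] False 22.98
0.006 [1.25 0.42] False 23.27
-0.0 [1.41 0.34] False 23.56
-0.006 [1.55 0.49] False 23.85
-0.012 [1.46 0.92] False 24.14
-0.018 [1.12 0.33] False 24.43
-0.024 [1.62 0.43] False 24.73
-0.03 [ 1.46 -0.04] False 25.02
-0.036 [1.04 0.41] False 25.31
-0.042 [1.46 0.51] False 25.6
-0.048 [1.2 0.7] False 25.89
-0.054 [1.53 0.56] False 26.18
-0.06 [1.41 0.18] False 26.48
-0.066 [1.05 0.45] False 26.77
-0.072 [1.55 0.93] False 27.06
-0.078 [3.91 3.77] False 27.35
-0.08 [4.69 4.19] False 27.64
-0.082 [5.05 4.76] False 27.93
-0.083 [5.02 5.03] False 28.23
-0.084 [4.93 5.42] False 28.52
-0.086 [5.61 5.65] False 28.81
-0.087 [5.49 6.05] False 29.1
-0.088 [5.74 6.28] False 29.39
-0.089 [5.94 6.16] False 29.68
-0.09 [6.18 6.37] False 29.98
-0.091 [6.19 6.2 ] False 30.27
-0.092 [6.63 6.68] False 30.56
-0.093 [6.81 7.31] False 30.85
-0.094 [7.33 7.22] False 31.14
-0.095 [7.02 7.47] False 31.43
-0.096 [7.27 7.9 ] False 31.73
-0.097 [7.49 8.11] False 32.02
-0.098 [7.71 8.35] False 32.31
hold [7.04 7.68]
hold [7.41 7.95]
hold [7.77 8.2 ]
hold [7.4  7.51]
[0.53677508 0.00604247 0.01123555] [0.53992138 0.00704956 0.0115    ] 33.075
```

View pics/w2.png

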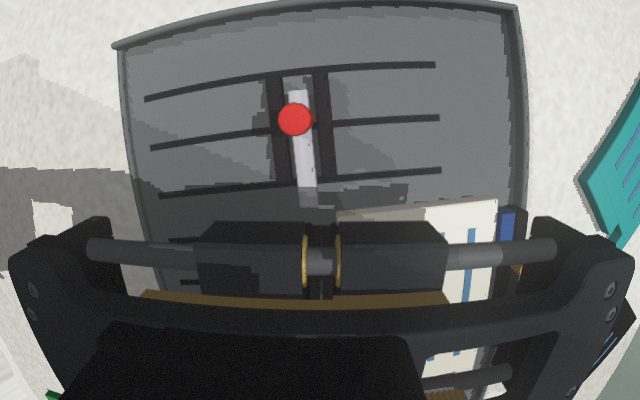

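```bash
python3 - <<'E'
from h import *
w=dict(np.load("w2.npz")); im=rect(w,.018,.55,.03,.12,.16,2400); cv2.imwrite("pics/r2.png",im)
d=vision.get_image("side"); cv2.imwrite("pics/s2.png",cv2.resize(d["image"][150:280,230:400],None,fx=4.5,fy=4.5,interpolation=cv2.INTER_CUBIC))
E
```

```text
(no output)
```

View pics/s2.png

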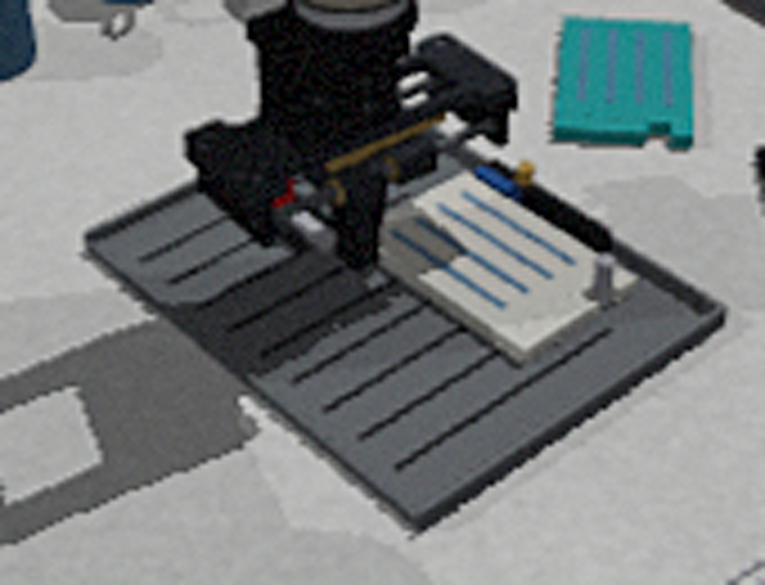

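The plate's back edge bears on the blue stop near (500,205), and the bolt is still drawn back. The sideways force is a little large, so I'll check the seating and relax it towards the peg while pressing.

```bash
cat > relax.py <<'E'
from h import *
for f,uv in(("w1.npz",((340,215),(497,200))),("w2.npz",((338,213),(497,200)))):
    w=dict(np.load(f)); a,c_=[p2w(w,q,.018)[:2] for q in uv]; v=c_-a; print("theta",np.arctan2(v[1],v[0])-TY,np.linalg.norm(v),rot(-TY)@(a-PEG),rot(-TY)@(c_-PEG))
b=np.load("c.npz")["b"]; ax=rot(TY)
def fr(n=5):
    F=[]
    for _ in range(n): bot.dwell(.01); F.append(monitor.read_force())
    return -(ax.T@(np.mean(F,0)-b)[:2])
e=np.load("e.npz"); P,o=pose(float(e["th"]),float(e["x"])); P=P.copy()
for i in range(14):
    f=fr(); print(f.round(2),np.hypot(*f).round(2))
    if abs(f[1])<1.2 and f[0]>7.3: break
    d=np.array([np.clip((8-f[0])*2e-4,-4e-4,4e-4),np.clip(-f[1]*2e-4,-6e-4,6e-4)])
    P[:2]+=ax@d; bot.servo_line(P,speed=.015,f_stop=3)
for _ in range(4): bot.dwell(.15); print("hold",fr().round(2))
np.savez("p.npz",P=P); print(monitor.read_eef_pos(),P,monitor.read_time_s())
E
python3 relax.py
```

```text
theta 0.23538979712732955 0.09421758696942205 [-0.1018163  0.1221878] [-0.0101969   0.14416142]
theta -0.022553198464163857 0.09457035394833373 [-0.07272729  0.14423349] [0.02181901 0.1421008 ]
[8.49 7.37] 11.24
[7.81 5.38] 9.48
[7.38 3.32] 8.09
[6.87 1.34] 7.0
[7.09 0.74] 7.12
[7.55 0.43] 7.56
hold [7.06 0.75]
hold [7.5  0.59]
hold [7.21 0.53]
hold [7.6  0.79]
[0.53675722 0.00573982 0.0111925 ] [0.5406652 0.0049079 0.0115   ] 35.4417
```

Seated: θ≈-0.02 rad, corner within 2 mm, pressed at about 7.4 N for over 0.6 s. Now I back off and slide the bolt.

```bash
cat > bolt.py <<'E'
from h import *
w=dict(np.load("w2.npz")); k0=p2w(dict(np.load("w0.npz")),(263,154),.05)[:2]; k1=p2w(w,(295,119),.05)[:2]
ax=rot(TY); K=k1*.5+k0*.5; print("knob",k0,k1,ax.T@(K-PEG)); assert np.linalg.norm(k0-k1)<.006
o=[180,0,np.rad2deg(TY)+90]; P=np.load("p.npz")["P"]
B=P.copy(); B[:2]-=ax@[.025,0]; bot.servo_line(B,speed=.06); bot.servo_line(np.r_[B[:2],.10],speed=.15)
S=K+ax@[0,.007+.0095+.010]
bot.servo_line(np.r_[S,.10],o,speed=.12); bot.servo_line(np.r_[S,.032],o,speed=.08,f_stop=6)
bot.dwell(.2); b=np.array(monitor.read_force()); print(monitor.read_eef_pos(),monitor.read_time_s())
for i in range(1,30):
    s=.002*i; Q=S-ax@[0,s]; st=bot.servo_line(np.r_[Q,.032],speed=.02,f_stop=8)
    f=-ax.T@(np.array(monitor.read_force())-b)[:2]; e=ax.T@(np.array(monitor.read_eef_pos())[:2]-K)
    print(i,f.round(1),e.round(4),st)
    if f[1]<-7: break
print(monitor.read_time_s()); bot.dwell(.3)
p,R=monitor.read_eef_pos(),monitor.read_tool_rot(); d=vision.get_image("wrist"); np.savez("w3.npz",p=p,R=R,**d); cv2.imwrite("pics/w3.png",d["image"])
E
python3 bolt.py
```

```text
knob [0.52559999 0.07100593] [0.52548051 0.07244982] [-0.0870891   0.19448353]
[0.52263648 0.09805474 0.03252599] 38.9
1 [-0.6  1. ] [0.0001 0.0244] False
2 [0.4 0.3] [0.     0.0223] False
3 [0.4 0.4] [0.     0.0204] False
4 [-0.2 -0.8] [-0.      0.0184] False
5 [-0.5 -0.8] [-0.      0.0166] False
6 [-0.5 -0.6] [-0.0001  0.0145] False
7 [-0.6 -0.4] [-0.0001  0.0124] False
8 [ 0.5 -0.3] [-0.0001  0.0103] False
9 [ 0.5 -0.9] [-0.0001  0.0083] False
10 [-0.4 -0.7] [-0.0001  0.0063] False
11 [ 0.5 -0.9] [-0.0001  0.0043] False
12 [-0.2 -0.7] [-0.0001  0.0023] False
13 [-0.3  0.6] [-0.0001  0.0003] False
14 [ 1.  -1.2] [-0.0001 -0.0017] False
15 [-0.  -0.2] [-0.0001 -0.0037] False
16 [ 1.  -1.1] [-0.0001 -0.0057] False
17 [ 1.2 -0. ] [-0.     -0.0077] False
18 [-0.8 -0.3] [-0.0001 -0.0097] False
19 [ 0.  -7.2] [-0.0001 -0.0102] False
43.65
```

View pics/w3.png

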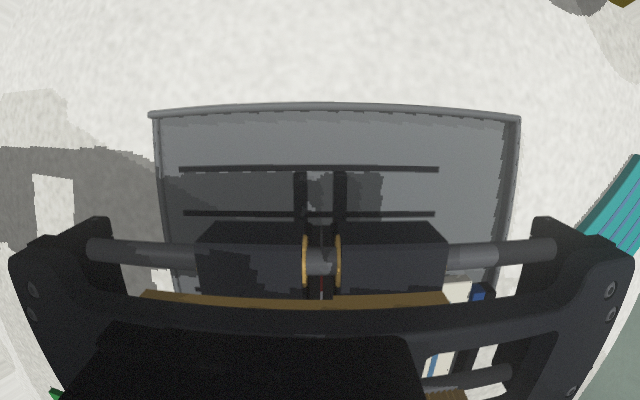

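The finger met a hard stop after about 27 mm of knob travel, which fits a start near 6 mm. I'll back off, lift and measure to confirm.

```bash
python3 - <<'E'
from h import *
ax=rot(TY); p=np.array(monitor.read_eef_pos()); o=[180,0,np.rad2deg(TY)+90]
q=p.copy(); q[:2]+=ax@[0,.015]; bot.servo_line(q,o,speed=.08); q[2]=.12; bot.servo_line(q,o,speed=.15)
bot.reach([.50,.0,.26],[180,0,0])
p,R=monitor.read_eef_pos(),monitor.read_tool_rot(); d=vision.get_image("wrist"); w=dict(p=p,R=R,**d); np.savez("w4.npz",**w)
cv2.imwrite("pics/r4.png",rect(w,.018,.54,.0)); 
g=d["image"].astype(int); m=(g[...,2]>120)&(g[...,1]<80)&(g[...,0]<80); m[:,:180]=0; m[:,480:]=0;m[220:]=0
uv=np.argwhere(m)[:,::-1].mean(0); k=p2w(w,uv,.05)[:2]
print(uv,ax.T@(k-PEG),monitor.read_time_s())
E
```

```text
[284.30693069 150.33663366] [-0.08716275  0.1665217 ] 46.5167
```

View pics/r4.png

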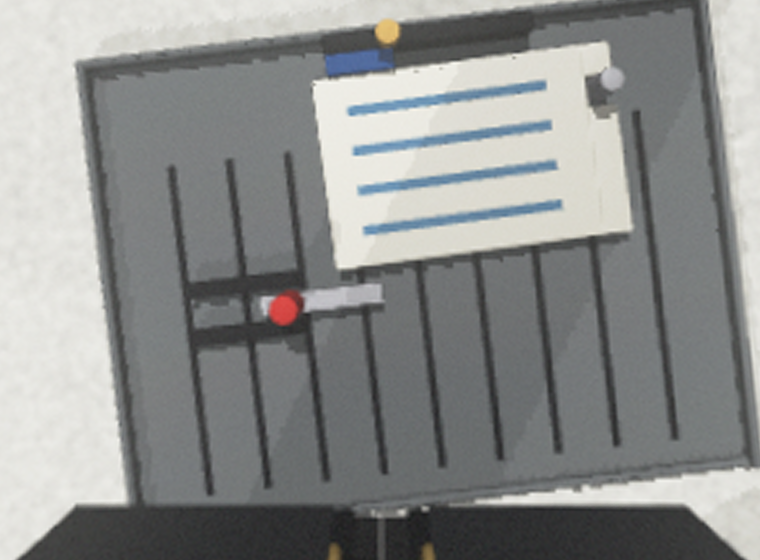

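The plate lies square with its back edge on the blue stop and its notch on the peg. The knob at (284,309) moved about 28 mm to its hard end stop, and the bar tip at (383,293) is now in front of the plate. The arm is clear, so I'll hand in.

```bash
python3 -c "
from h import *
print(job.job_done(),monitor.read_time_s())"
```

```text
the job is handed in; nothing more can be done
the job is handed in; nothing more can be done
```

I handed the job in at about 47 s, with no verdict returned: the plate was turned on its peg to the blue stop and pressed there at about 7.5 N, with one brief peak near 11 N. The bolt was then slid about 28 mm to its hard end stop; that this clears 29 mm assumes it started about 6 mm across, which I didn't measure directly.

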